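# Spin the tester's index wheel and stop it on the pointer

## Task

Check that the shutter tester's index wheel runs free: with a fingertip, flick the wheel by its finger post into a brisk spin, either way round (about half a turn a second is right), and let it run untouched for at least a second. Then brake it by pressing a fingertip on the wheel and bring it to rest with its tongue pointing straight at the fixed pointer, within a few millimetres. Finish while still holding it there with the fingertip pressed on it; only touch and push, grip nothing, and leave everything else on the desk where it lies.

Things in the scene. Friction and masses are not known exactly. Their poses are not given: they have to be found in the camera images.
- tester: shutter tester: grey steel box 250 x 210 mm, top face 60 mm above the desk, screwed down. Origin under its centre, on the wheel's vertical axis; z up, x points from the axis to the pointer. A locked chrome crank, of no use here, sticks 60 mm out of its +y side, below 50 mm height. Bystanders stand as close as 5 mm to the box, up to 78 mm high.
- wheel: index wheel: level dark steel disc on the tester, radius 80 mm, 14 mm thick. Origin on the axis at the disc's underside; its x points along the index tongue, a flat 16 mm wide tab that sticks 18 mm out of the rim. Opposite (-x) stands the finger post. Turns endlessly either way. About 2 kg, inertia 0.0065 kg m2 (both may differ by a quarter). Its bearing has almost no friction: once moving it goes on for half a minute, losing some 0.05 rad/s each second.
- tongue_tip (a point): tip of the wheel's index tongue, 98 mm from the axis, 78 mm above the desk; turns with the wheel
- post_foot (a point): centre of the foot of the finger post, a steel pin of 10 mm diameter that rises 26 mm above the disc's top face, 35 mm from the axis, opposite the tongue; turns with the wheel
- wheel_top (a point): the wheel's axis at the height of the disc's top face, 80 mm above the desk. A hub of 20 mm diameter rises 6 mm above the face; the ring from 45 to 80 mm from the axis is flat and bare and can be pressed anywhere, even while the wheel turns
- home (a point): fixed on the tester: where the tongue's tip stands when it points straight at the pointer, 98 mm from the axis. The pointer is a brass nose on a small pillar at the edge of the box top, 6 mm farther out, level with the wheel's top face
- rangefinder: bystander, loose, to be left alone: black rangefinder camera body without lens, 136 x 32 x 78 mm, origin under its centre
- escapement: bystander, loose, to be left alone: brass timer escapement housing, a round spool 60 mm across and 38 mm high, origin under its centre
- filter: bystander, loose, to be left alone: amber glass filter in a black rim, 54 mm across and 7 mm thick, lying flat, origin under its centre
- hood: bystander, loose, to be left alone: grey anodised lens hood, an open tapered tube 66 mm across and 34 mm high, origin under its centre
- loupe: bystander, loose, to be left alone: black eye loupe, 44 mm across and 40 mm high, origin under its centre
- screwdriver: bystander, loose, to be left alone: black-handled screwdriver, 150 mm long, lying flat, origin under its middle
- tray: bystander, loose, to be left alone: steel parts tray, 100 x 140 x 18 mm, origin under its centre

How it is judged:
On the way, in this order (a step that is already met when the one before it is completed fails the run):
1. the wheel runs free: nothing touches it and it turns faster than 1.5 rad/s throughout 0.9 s (angular speed of wheel above 1.5 rad/s and contact force between wheel and anything else below 0.05 N), for 0.9 s.
2. the fingers touch the wheel again, to brake it (contact force between wheel and the fingers above 0.1 N).
At the end, for the whole second after the job is handed in: the wheel is at rest (under 0.05 rad/s) with the tip of its tongue within 8 mm of the spot straight before the pointer (site home), and the fingers still press on it with more than 0.3 N (horizontal distance between tongue_tip and home below 0.008 m and angular speed of wheel below 0.05 rad/s and contact force between wheel and the fingers above 0.3 N); the arm keeps its last pose, push and grip.
It fails at once if a bystander is pushed, lifted or carried more than 15 mm (distance of any of rangefinder, escapement, filter, hood, loupe, screwdriver, tray from where it was at the start of the episode above 0.015 m).
It fails at once if the finger post is gripped between the fingers instead of pushed (horizontal distance between the grasp point and post_foot below 0.006 m and height (world z) of the grasp point below 0.116 m and contact force between wheel and the fingers above 1 N).
It also fails if it takes over 38 s, if anything falls off the work surface, if the arm or the gripper's body presses on something with over 40 N, if the wrist force passes 120 N, or if a joint passes its speed limit or range.

## Robot

A 6-joint arm with a two-finger parallel gripper is mounted at the origin on the work surface. World frame = base frame: x ahead of the robot, y to its left, z up, the work surface at z = 0. Lengths are in m, angles in rad, forces in N, time in s.
With the tool pointing down it reaches from about 0.275 to 0.825 m from the base axis. Payload 5.2 kg.
Tool frame: the origin (TCP) lies at the centre of the arm's flange, where the gripper is bolted on; the fingertips stand ctrl.tip_extent ahead of it and the grasp point (between the pads) lies 167 mm ahead of it (ctrl.tip_extent is the distance from the TCP to the fingertips, in m); z points along the fingers, y is the line along which they close (so a half turn about z gives the same grasp; the last joint's range is limited). The gripper opens to 93 mm and grips with 3 to 60 N. Pads are 15 mm wide; open, the fingers measure 128 mm over their backs; the gripper's body (75 mm by 188 mm) begins 65 mm behind the grasp point.
Start: joints at [-1.339, 0.259, 1.535, -0, 1.348, -0.203], TCP at [0.232, -0.499, 0.405] pointing down, gripper open.
Joint ranges: [-3.14, 3.14], [-0.91, 2.08], [0.19, 2.58], [-1.22, 4.36], [0.22, 2.71], [-3.12, 3.12]. Speed limits (rad/s): [2.57, 2.57, 3.14, 3.14, 3.14, 3.14].

## Interface

Orientations are given as a rotation vector (axis times angle).
In Python, from plant import ctrl gives the robot as it stands.
- The arm moves only by the tool send_rows, never from a script. Its argument "plan" is one flat list of numbers, 6 for each row, row after row: the shift along the tool's x, y, z in mm, then the turn, a rotation vector about the tool's x, y, z in degrees. In form: [tx, ty, tz, rx, ry, rz, tx, ty, tz, rx, ry, rz, ...]. A call has 1 to 20 rows; each row shifts and turns the commanded pose from where the row before left it, along the tool's axes as they then stand; what a row does not reach is not made up. A row lasts 1/8 s, in which the tool goes at most 62.5 mm and 10.7 degrees, less where a joint would pass 70% of its speed; a pose out of reach is approached as far as the arm can. A call is refused whole if a number of a shift passes 62.5 or a number of a turn 10.7, either way. A call with a gripper value outside its range is refused whole. "jaw" is the opening, from -1 (shut) to 1 (fully open), set as the call begins (left out, the last holds). The fingers move at their own pace and stop on an object; "grip_force" is the grip in N (left out, the last holds). Time passes only in rows, so rows that do not move let the fingers close. It gives the time, the measured TCP pose, the force, the opening and the grip force at its end, in the units of the state.
- ctrl.observe(): the state, without advancing time (a new reading comes with each control period).
- ctrl.read_camera(name): name is "side" or "top" or "wrist"; returns (picture, depth): 480x640x3 uint8, red, green, blue; 480x640 float32, m along the optical axis (not along the pixel's ray), 0 where there is no reading.
- ctrl.calibration(name): a dict with "fx", "fy", "cx", "cy" (pixels), "world_from_camera" (4x4, takes a point from camera to world coordinates). Camera axes: x right, y down, z forward; pixel columns grow to the right and rows downward; lengths in m; the calibration is good to about 2 mm. The wrist camera is an equidistant fisheye: a pixel r from the principal point sees the ray r / f radians off the axis. A picture is of the moment at which its call begins: read the wrist's pose just before it. calibration takes no time and is no camera call; for the wrist camera it gives the pose at the moment of the call.
- ctrl.finish_job(): hands the job in; it is judged then, once.
The state is a dict: "time": time; "qpos": joint angles; "joint_vel": joint speeds; "joint_torque": joint torques, N m; "eef_pos": TCP position; "tcp_rot": TCP orientation; "wrist_force": force on the tool from outside, world axes, zero at the start; "moment": the same for the moment, N m; "opening": finger opening in m; "grip_force": force on a finger pad.
Only numpy, scipy, OpenCV 4.12 (cv2) and the standard library are available. Lean on these libraries where they do the work, as an engineer would, in place of code of your own. Each camera call takes 0.05 s, during which the arm holds its last target. There are 200 camera calls.

## Working session

There is one attempt and no reset: what is moved stays moved. The work goes in short steps, Python scripts to look and compute and a tool call to move; the robot and the scene stay as the last step left them, time stands still between calls to the robot, and variables do not carry over. Pictures are saved under pics/ and viewed, at most 10 in all, crops included, and the job is handed in when it is done.

Besides the shell and the picture viewer there is one more tool, called after "Call:" by a JSON object that holds its "method" and its "body". send_rows: Moves the arm, as the interface text tells. Its arguments: {"type":"object","properties":{"plan":{"type":"array"},"jaw":{"type":"number"},"grip_force":{"type":"number"}},"required":["plan"]}

```bash
mkdir -p pics; ls; python3 - <<'E'
from plant import ctrl
import cv2,numpy as np
for n in("top","side"):
    p,d=ctrl.read_camera(n); cv2.imwrite(f"pics/{n}0.png",p[...,::-1]); np.save(f"pics/{n}0.npy",d)
    c=ctrl.calibration(n);print(n,c)
s=ctrl.observe();print(s,ctrl.tip_extent)
E
```

```text
pics
top {'fx': 496.54243045073116, 'fy': 496.54243045073116, 'cx': 320.1105496516842, 'cy': 240.42238724372737, 'world_from_camera': array([[-0.02010336, -0.98833256,  0.15097886,  0.42081953],
       [-0.99966449,  0.0174033 , -0.01918396,  0.02677936],
       [ 0.0163326 , -0.15131386, -0.98835083,  1.1352191 ],
       [ 0.        ,  0.        ,  0.        ,  1.        ]])}
side {'fx': 445.9598064733187, 'fy': 445.9598064733187, 'cx': 321.0258258358724, 'cy': 237.26519278005276, 'world_from_camera': array([[-0.97368709, -0.15249873,  0.16934459,  0.43266627],
       [-0.22755849,  0.6106118 , -0.75853171,  0.71608888],
       [ 0.01227132, -0.77710834, -0.62924721,  0.68679488],
       [ 0.        ,  0.        ,  0.        ,  1.        ]])}
{'time': 0.1, 'qpos': array([-1.33880170e+00,  2.59271760e-01,  1.53596327e+00,  1.92881018e-05,
        1.34795775e+00, -2.02826698e-01]), 'joint_vel': array([-5.03243527e-05, -3.33615561e-03, -4.21022523e-03,  4.81110190e-04,
        1.45931339e-03,  5.34507306e-04]), 'joint_torque': array([ 2.00889968e-03, -4.38213444e+01, -2.84641939e+01,  7.21049798e-02,
        3.63683933e-02, -5.27725661e-05]), 'eef_pos': array([ 0.23165527, -0.49863508,  0.40400386]), 'tcp_rot': array([-3.06607609e+00, -6.77295990e-01,  7.11140618e-06]), 'wrist_force': array([-0.74455417,  0.10198215,  0.29064474]), 'moment': array([-0.01090258, -0.0169925 , -0.04845377]), 'grip_force': 0.0, 'opening': 0.09312214813759635} 0.1861
```

View pics/top0.png

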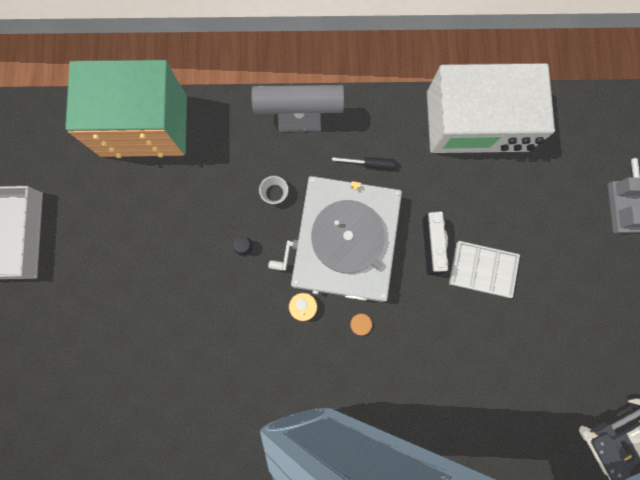

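View pics/side0.png

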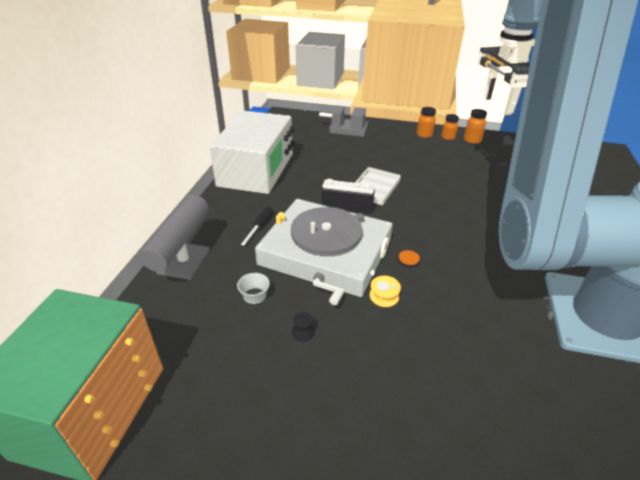

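The top view shows the hub at about (348,236), tongue tip at (380,267), post top at (337,223) and brass pointer at (356,185). The crank is at (283,258), and the rangefinder at (438,242) is close to the box.

```bash
cat > h.py <<'E'
from plant import ctrl
import numpy as np,cv2
def ray(n,u,v,z,c=None):
    c=c or ctrl.calibration(n);T=c["world_from_camera"]
    d=T[:3,:3]@np.array([(u-c["cx"])/c["fx"],(v-c["cy"])/c["fy"],1]);o=T[:3,3]
    return (o+d*(z-o[2])/d[2])
def proj(n,p):
    c=ctrl.calibration(n);T=np.linalg.inv(c["world_from_camera"]);q=T[:3,:3]@np.array(p)+T[:3,3]
    return c["fx"]*q[0]/q[2]+c["cx"],c["fy"]*q[1]/q[2]+c["cy"]
E
python3 - <<'E'
from h import *
im=cv2.imread("pics/top0.png")
for nm,u,v,z in[("hub",348,236,.086),("tongue",381,267,.078),("post",337,223,.106),("ptr",355,185,.08)]:
    print(nm,ray("top",u,v,z).round(4))
h=ray("top",348,236,.086)
for nm,u,v,z in[("tongue",381,267,.078),("post",337,223,.106),("ptr",355,185,.08)]:
    w=ray("top",u,v,z)-h;print(nm,np.degrees(np.arctan2(w[1],w[0])),np.hypot(*w[:2]))
cv2.imwrite("pics/crop.png",cv2.resize(im[165:310,270:450],None,fx=4,fy=4,interpolation=cv2.INTER_CUBIC))
E
```

```text
hub [ 0.5896 -0.0535  0.086 ]
tongue [ 0.5225 -0.1229  0.078 ]
post [ 0.6146 -0.0296  0.106 ]
ptr [ 0.7034 -0.0726  0.08  ]
tongue -134.05773089069228 0.09658222129416921
post 43.83190132824001 0.034603116146806084
ptr -9.498380118714723 0.11539316188340963
```

View pics/crop.png

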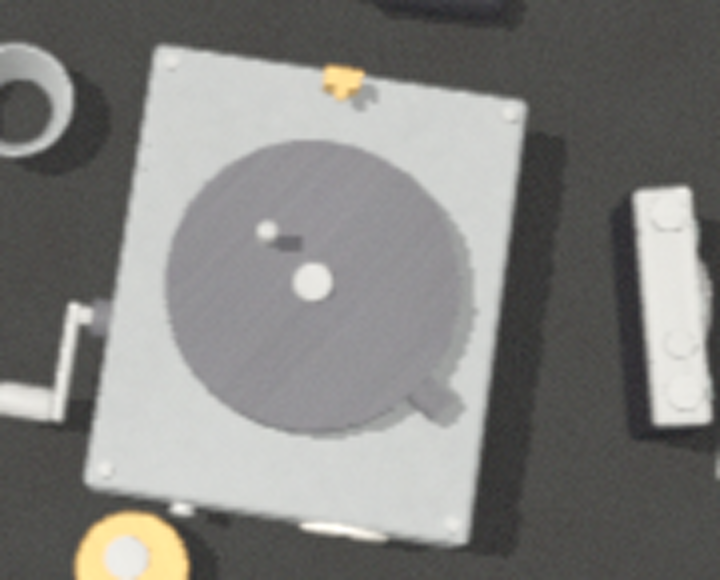

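Call:
{"method": "send_rows", "body": {"jaw": -1, "plan": [0, 0, 0, 0, 0, 9.9, 41.2, -32.1, 8.5, 0, 0, 0, 41.2, -32.1, 8.5, 0, 0, 0, 41.2, -32.1, 8.5, 0, 0, 0, 41.2, -32.1, 8.5, 0, 0, 0, 41.2, -32.1, 8.5, 0, 0, 0, 41.2, -32.1, 8.5, 0, 0, 0, 41.2, -32.1, 8.5, 0, 0, 0, 41.2, -32.1, 8.5, 0, 0, 0, 41.2, -32.1, 8.5, 0, 0, 0, 41.2, -32.1, 8.5, 0, 0, 0, 41.2, -32.1, 8.5, 0, 0, 0, 41.2, -32.1, 8.5, 0, 0, 0, 0, 0, 0, 0, 0, 0, 0, 0, 0, 0, 0, 0]}}

```text
time: 1.98
eef_pos: [0.609, 0.0012, 0.3022]
tcp_rot: [3.114, 0.412, -0.003]
wrist_force: [-0.3, 0.1, 0.9]
opening: 0.0002
grip_force: 0.0
```

```bash
cat >> h.py <<'E'
from scipy.spatial.transform import Rotation as Ro
HUB=np.array([.5896,-.0535])
def where():
    s=ctrl.observe();R=Ro.from_rotvec(s["tcp_rot"]).as_matrix();t=s["eef_pos"]+R[:,2]*ctrl.tip_extent
    print("t",round(s["time"],3),"tip",t.round(4),"yaw",np.degrees(np.arctan2(R[1,0],R[0,0])).round(1),"tiltz",R[:,2].round(3),"F",s["wrist_force"].round(2),"open",round(s["opening"],4))
    return t,R
E
python3 - <<'E'
from h import *
where()
for n in("wrist","side"):
    p,d=ctrl.read_camera(n);cv2.imwrite(f"pics/{n}1.png",p[...,::-1])
p=cv2.imread("pics/side1.png");
cv2.imwrite("pics/m1.png",np.vstack([cv2.resize(cv2.imread("pics/wrist1.png"),(400,300)),cv2.resize(p[150:300,225:425],(400,300),interpolation=cv2.INTER_CUBIC)]))
E
```

```text
t 1.975 tip [0.6087 0.0012 0.1161] yaw 15.1 tiltz [-0.002 -0.    -1.   ] F [-0.26  0.07  0.91] open 0.0002
```

View pics/m1.png

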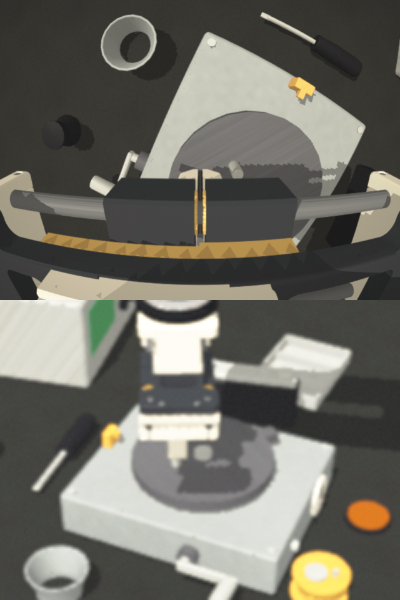

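The wrist and side views show the closed fingers above the wheel, with the post beside the fingertip (crop 203,452). Nothing is touching. Next: descend, flick and retreat.

Call:
{"method": "send_rows", "body": {"plan": [0, 0, 12.5, 0, 0, 0, 0, 0, 12.5, 0, 0, 0, 0, 0, 0, 0, 0, 0, 0, 4, 0, 0, 0, 0, 0, 8, 0, 0, 0, 0, 0, 11, 0, 0, 0, 0, 0, 12, 0, 0, 0, 0, 0, 0, 0, 0, 0, 0, 0, -3, -25, 0, 0, 0, 0, 0, -25, 0, 0, 0, 0, 50, -10, 0, 0, 0, 0, 50, -10, 0, 0, 0, 0, 50, -5, 0, 0, 0]}}

```text
time: 3.7
eef_pos: [0.6568, -0.1758, 0.3538]
tcp_rot: [3.114, 0.411, 0.001]
wrist_force: [0.2, 0.8, -0.6]
opening: 0.0008
grip_force: 0.0
```

```bash
python3 - <<'E'
from h import *
where()
fr=[]
for i in range(6):
    t=ctrl.observe()["time"];p,d=ctrl.read_camera("top");fr.append(p[165:310,270:450,::-1]);print(round(t,3))
cv2.imwrite("pics/spin.png",np.vstack([np.hstack([cv2.resize(f,(266,215),interpolation=cv2.INTER_CUBIC) for f in fr[i:i+3]]) for i in(0,3)]))
np.save("pics/spin.npy",fr)
E
```

```text
t 3.7 tip [ 0.657  -0.1759  0.1677] yaw 15.0 tiltz [ 0.001 -0.001 -1.   ] F [ 0.21  0.76 -0.57] open 0.0008
3.7
3.75
3.8
3.85
3.9
3.95
```

View pics/spin.png

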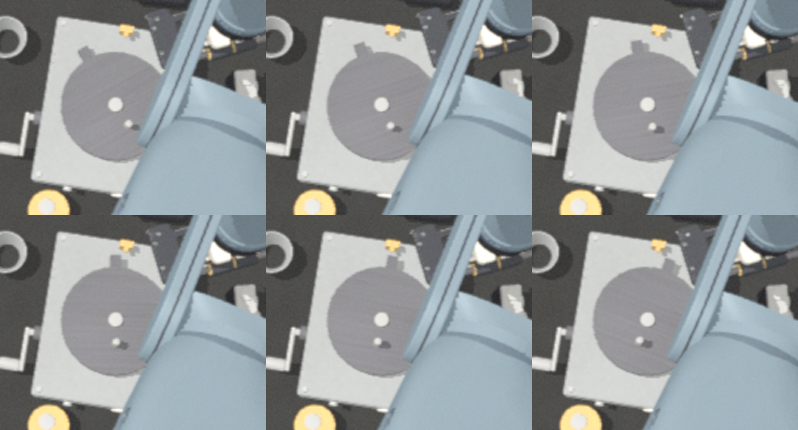

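The six frames show the wheel turning clockwise. The tongue tip goes from (85,49) in frame 0 to about (140,47) in frame 5, with the hub at (115,104). I'll fit phase and speed.

```bash
python3 - <<'E'
from h import *
# tongue-tip and post-top picks per frame (montage px, frame-local)
post=[(128,124),(390-266,126),(652-532,126.5),(116,341.5-215),(378-266,341.5-215),(640-532,340.5-215)]
a=[]
for i,(u,v) in enumerate(post):
    w=ray("top",270+u/1.478,165+v/1.478,.106)[:2]-HUB
    a.append(np.degrees(np.arctan2(*w[::-1])))
a=np.degrees(np.unwrap(np.radians(a)));print(np.round(a,1),np.polyfit(np.arange(6)*.05,a,1))
for i,(u,v) in((0,(84,48)),(5,(140,46))):
    w=ray("top",270+u/1.478,165+v/1.478,.078)[:2]-HUB;print(i,np.degrees(np.arctan2(*w[::-1])),np.hypot(*w))
print("free since; now",ctrl.observe()["time"])
E
```

```text
[-152.9 -163.4 -172.8 -182.3 -191.7 -201.3] [-191.93966889 -153.41327047]
0 26.30938237019292 0.09740278391848893
5 -24.0884476152278 0.09749944370083262
free since; now 4.0
```

Call:
{"method": "send_rows", "body": {"plan": [-24, -34, 16.5, 0, 0, 0, -24, -34, 16.5, 0, 0, 0, -24, -34, 16.5, 0, 0, 0, -24, -34, 16.5, 0, 0, 0, 0, 0, 0, 0, 0, 0]}}

```text
time: 4.62
eef_pos: [0.5253, -0.0644, 0.2853]
tcp_rot: [-3.111, -0.416, 0.008]
wrist_force: [0.8, -0.2, 1.0]
opening: 0.0005
grip_force: 0.0
```

```bash
python3 - <<'E'
from h import *
t,R=where();w=t[:2]-HUB;print(np.hypot(*w),np.degrees(np.arctan2(w[1],w[0])))
E
```

```text
t 4.625 tip [ 0.5242 -0.064   0.0992] yaw 15.2 tiltz [-0.006  0.002 -1.   ] F [ 0.81 -0.23  1.  ] open 0.0005
0.06622418972406946 -170.90806552857035
```

Call:
{"method": "send_rows", "body": {"plan": [4, 0, 0, 0, 0, 0, 0, 0, 0, 0, 0, 0, 0, 0, 0, 0, 0, 0, 0, 0, 0, 0, 0, 0, 0, 0, 10, 0, 0, 0, 0, 0, 8, 0, 0, 0, 0, 0, 1.5, 0, 0, 0, 0, 0, 1.5, 0, 0, 0, 0, 0, 1, 0, 0, 0]}}

```text
time: 5.75
eef_pos: [0.5324, -0.0673, 0.2663]
tcp_rot: [3.113, 0.411, -0.0]
wrist_force: [-8.0, -1.1, 19.2]
opening: 0.0005
grip_force: 9.6
```

```bash
python3 - <<'E'
from h import *
where()
E
```

```text
t 5.75 tip [ 0.5324 -0.0676  0.0802] yaw 15.1 tiltz [ 0.    -0.001 -1.   ] F [-7.98 -1.07 19.22] open 0.0005
```

Call:
{"method": "send_rows", "body": {"plan": [0, 0, 0, 0, 0, 0, 0, 0, 0, 0, 0, 0]}}

```text
time: 6.0
eef_pos: [0.5323, -0.0673, 0.2664]
tcp_rot: [3.113, 0.411, 0.0]
wrist_force: [-5.0, -0.4, 12.3]
opening: 0.0006
grip_force: 6.4
```

```bash
python3 - <<'E'
from h import *
where()
p,_=ctrl.read_camera("top");q,_=ctrl.read_camera("side");where()
cv2.imwrite("pics/top2.png",p[...,::-1]);cv2.imwrite("pics/side2.png",q[...,::-1])
cv2.imwrite("pics/m2.png",np.hstack([cv2.resize(x[...,::-1],None,fx=2.2,fy=2.2,interpolation=cv2.INTER_CUBIC) for x in(p[165:310,270:450],q[180:325,225:405])]))
E
```

```text
t 6.0 tip [ 0.5324 -0.0676  0.0803] yaw 15.0 tiltz [ 0.    -0.002 -1.   ] F [-4.95 -0.44 12.25] open 0.0006
t 6.1 tip [ 0.5324 -0.0676  0.0802] yaw 15.0 tiltz [ 0.    -0.001 -1.   ] F [-4.93 -1.05 12.89] open 0.0004
```

View pics/m2.png

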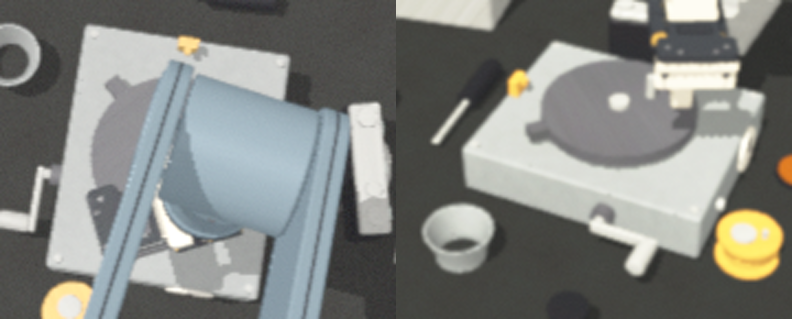

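The wheel looks stopped, with the tongue tip at top-crop (111,83) and side-crop (528,131), short of the pointer at (188,45). The finger presses with about 12 N.

```bash
python3 - <<'E'
from h import *
for n,u,v in(("top",270+110/2.2,165+83/2.2),("side",225+(528-396)/2.2,180+131/2.2)):
    w=ray(n,u,v,.078)[:2]-HUB;print(n,np.degrees(np.arctan2(w[1],w[0])),np.hypot(*w))
# pointer from side & top, hub from side
print("hub side",ray("side",225+(619-396)/2.2,180+101/2.2,.086))
for n,u,v in(("top",355.5,189.5),("top",270+188/2.2,165+52/2.2),("side",225+(521-396)/2.2,180+86/2.2)):
    w=ray(n,u,v,.08)[:2]-HUB;print(n,np.degrees(np.arctan2(w[1],w[0])),np.hypot(*w))
# box edges direction in top
a=ray("top",270+158/4,165+47/4,.06);b=ray("top",270+88/4,165+487/4,.06);c=ray("top",270+525/4,165+103/4,.06);d=ray("top",270+467/4,165+543/4,.06)
for k in(a-b,c-d,a-c): print("edge",np.degrees(np.arctan2(k[1],k[0])),np.hypot(*k[:2]))
print("centre",(a+b+c+d)/4)
E
```

```text
top 37.57010329571483 0.09566251724353968
side 37.688713954286264 0.101574446628807
hub side [ 0.59198139 -0.04985739  0.086     ]
top -10.845449579973327 0.10558313025471731
top -10.629887349428401 0.1074844714523767
side -2.231080490188793 0.10786190590069411
edge -9.727467681750179 0.2479097090588602
edge -9.87192545312817 0.2466195102892839
edge 80.16445601390573 0.207138330031447
centre [ 0.58983816 -0.05428502  0.06      ]
```

Call:
{"method": "send_rows", "body": {"plan": [0.04, -2.06, 0, 0, 0, 2, 0.14, -4.12, 0, 0, 0, 4, 0.14, -4.12, 0, 0, 0, 4, 0.14, -4.12, 0, 0, 0, 4, 0.14, -4.12, 0, 0, 0, 4, 0.14, -4.12, 0, 0, 0, 4, 0.14, -4.12, 0, 0, 0, 4, 0.14, -4.12, 0, 0, 0, 4, 0.14, -4.12, 0, 0, 0, 4, 0.14, -4.12, 0, 0, 0, 4, 0.14, -4.12, 0, 0, 0, 4, 0.08, -3.09, 0, 0, 0, 3, 0.04, -2.06, 0, 0, 0, 2, 0, 0, 0, 0, 0, 0, 0, 0, 0, 0, 0, 0]}}

```text
time: 7.98
eef_pos: [0.5398, -0.0201, 0.2664]
tcp_rot: [-3.02, 0.865, -0.003]
wrist_force: [-2.3, 1.7, 12.1]
opening: 0.0003
grip_force: 5.5
```

```bash
python3 - <<'E'
from h import *
t,R=where();w=t[:2]-HUB;print(np.hypot(*w),np.degrees(np.arctan2(w[1],w[0])))
p,_=ctrl.read_camera("top");q,_=ctrl.read_camera("side");where()
cv2.imwrite("pics/top3.png",p[...,::-1]);cv2.imwrite("pics/side3.png",q[...,::-1])
cv2.imwrite("pics/m3.png",np.hstack([cv2.resize(x[...,::-1],None,fx=4,fy=4,interpolation=cv2.INTER_CUBIC) for x in(p[170:290,310:410],q[180:300,250:350])]))
E
```

```text
t 7.975 tip [ 0.5402 -0.0201  0.0803] yaw -32.0 tiltz [ 0.002 -0.    -1.   ] F [-2.28  1.73 12.14] open 0.0003
0.05965805843445512 145.95729474253048
t 8.075 tip [ 0.5402 -0.0201  0.0803] yaw -32.0 tiltz [ 0.002 -0.    -1.   ] F [-2.95  1.18 10.48] open 0.0004
```

View pics/m3.png

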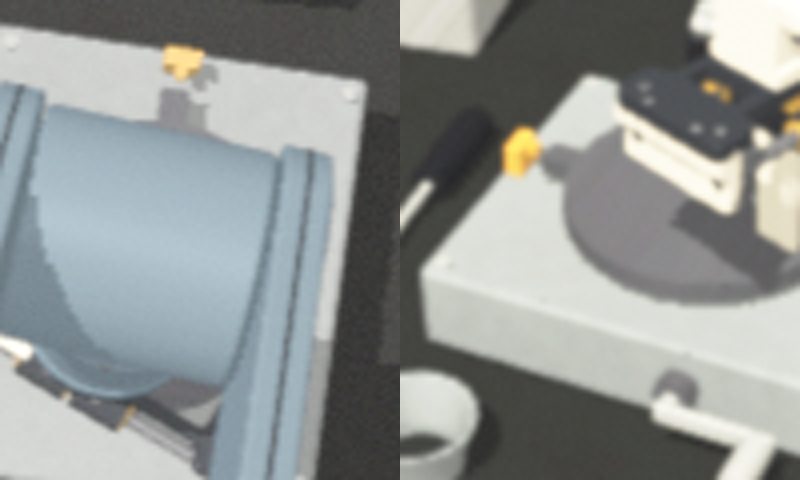

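The tongue tip now stands before the brass nose: in the top crop, tongue centre is about (174,90) and the nose about (182,77). I'll work out what offset is left.

```bash
python3 - <<'E'
from h import *
g=cv2.cvtColor(cv2.imread("pics/top3.png"),cv2.COLOR_BGR2GRAY)
for v in range(188,203): print(v,g[v,344:368])
H=np.array([.5897,-.0539])
for nm,u,v in(("tongue",310+174/4,170+90/4),("nose",310+182/4,170+77/4)):
    w=ray("top",u,v,.08)[:2]-H;print(nm,np.degrees(np.arctan2(w[1],w[0])),np.hypot(*w))
for b in(-9.8,-10.7): print([round(x,1) for x in proj("top",[*(H+.098*np.array([np.cos(np.radians(b)),np.sin(np.radians(b))])),.08])])
E
```

```text
188 [209 211 208 209 209 210 204 189 177 196 218 222 205 166 157 158 161 160
 160 163 185 207 209 209]
189 [210 210 208 208 209 210 209 207 207 207 207 208 190 169 160 160 160 164
 165 162 183 208 210 211]
190 [209 210 209 208 208 210 209 208 208 207 201 199 197 194 165 159 160 181
 191 176 188 208 210 211]
191 [210 211 210 209 209 208 202 197 203 202 203 203 204 196 172 160 165 184
 206 207 207 209 209 209]
192 [212 212 211 210 209 202 178 158 160 166 170 173 185 196 193 176 174 190
 207 209 210 210 210 210]
193 [210 210 210 210 208 194 158 146 145 146 151 146 156 183 203 205 208 208
 211 210 210 209 208 210]
194 [209 209 209 212 209 192 160 146 145 147 148 144 153 181 203 208 209 209
 211 209 210 211 209 210]
195 [209 209 208 209 208 191 160 145 144 143 147 146 147 159 184 203 203 204
 206 208 209 209 209 210]
196 [209 207 207 209 206 188 150 147 143 145 144 147 144 154 162 166 167 173
 193 209 208 211 208 210]
197 [208 207 207 207 202 176 149 144 143 146 144 146 148 156 160 161 162 184
 205 209 207 210 209 209]
198 [208 209 207 208 200 174 146 142 144 146 145 144 147 158 161 161 162 187
 207 210 209 210 209 209]
199 [204 203 202 201 195 173 149 145 145 146 146 145 150 156 161 160 163 186
 208 209 208 209 208 209]
200 [155 154 157 157 155 148 146 145 146 147 146 145 150 158 160 161 162 184
 207 209 208 208 208 209]
201 [152 147 147 145 145 143 144 146 147 145 149 148 148 151 154 157 162 182
 206 208 208 208 209 209]
202 [155 154 152 151 149 149 145 146 145 141 146 147 147 148 149 150 153 171
 195 204 206 207 208 210]
tongue -8.729188621319715 0.0980683013355215
nose -10.595272009660317 0.10596569816778305
[np.float64(354.3), np.float64(192.6)]
[np.float64(355.0), np.float64(192.8)]
```

The tongue is about 2° short (3 mm), so one small trim drag.

Call:
{"method": "send_rows", "body": {"plan": [0.01, -1.0, 0, 0, 0, 1, 0.01, -1.0, 0, 0, 0, 1, 0, 0, 0, 0, 0, 0, 0, 0, 0, 0, 0, 0, 0, 0, 0, 0, 0, 0, 0, 0, 0, 0, 0, 0]}}

```text
time: 8.82
eef_pos: [0.5409, -0.0184, 0.2664]
tcp_rot: [-3.004, 0.918, -0.003]
wrist_force: [-3.1, 2.1, 10.9]
opening: 0.0003
grip_force: 5.5
```

```bash
python3 - <<'E'
from h import *
where();p,_=ctrl.read_camera("top");g=cv2.cvtColor(p,cv2.COLOR_RGB2GRAY)
for v in(188,189,193,194,195): print(v,g[v,346:364])
where()
E
```

```text
t 8.825 tip [ 0.5413 -0.0184  0.0803] yaw -34.0 tiltz [ 0.002 -0.    -1.   ] F [-3.07  2.13 10.94] open 0.0003
188 [210 209 210 210 206 190 177 195 218 223 206 165 157 159 159 160 160 165]
189 [209 208 209 210 211 207 207 206 207 207 192 171 161 159 161 164 166 165]
193 [210 211 210 209 202 178 151 147 145 149 153 156 166 193 206 209 209 209]
194 [208 210 209 208 200 176 149 142 144 145 145 148 169 197 209 209 208 209]
195 [210 210 209 209 198 167 147 143 143 147 145 145 165 194 202 203 202 205]
t 8.875 tip [ 0.5413 -0.0185  0.0803] yaw -34.0 tiltz [ 0.002 -0.    -1.   ] F [-2.25  2.51 11.73] open 0.0003
```

```bash
python3 -c "
from plant import ctrl
print(ctrl.finish_job())"
```

```text
the job is handed in; nothing more can be done
None
```

I flicked the wheel to about 3.35 rad/s and let it run untouched for well over a second. I then braked it with the fingertip, dragged it round to the pointer and handed in with the tongue within about 1 mm by camera and 11 N still pressed on it. The result wasn't reported back.

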